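Seat the throwing bat on the turntable's pins

TASK

The square wooden bat lies half on the white ware board and half on the tops of the turntable's two pins. Push it sideways with the fingertips, without lifting or tipping it, until its two holes drop over the two pins and it lies flat on the turntable's head. Leave everything else where it stands.

Things in the scene. Friction and masses are not known exactly. Their poses are not given: they have to be found in the camera images.
- bat: The bat: loose square plywood plate, 170 x 170 mm, 22 mm thick, 0.3 to 0.65 kg, with two 15 mm through holes on its x axis, 55 mm either side of its centre. Origin: centre of its underside, z up; x and y roughly as the turntable's (within 0.15 rad at the start). Its underside starts 68 mm above the table and is at 60 mm once seated. Too wide to grip; any edge can be pushed.
- turntable: Round aluminium head, 250 mm across, top 60 mm above the table, on a cast foot; fixed and locked, it does not turn. Origin: on the table under the head's centre; x along the line of its two pins, parallel to the ware board's edge; +y away from the ware board. Two dark index lines on the rim lie on the pin line; the pins themselves are hidden under the bat.
- head_centre (a point): Centre of the head's top face, midway between the pins, 60 mm above the table; axes as the turntable's. The seated bat's centre lies over it, its x axis along the turntable's. At the start the bat's centre is 45 to 75 mm from it towards the ware board and up to 18 mm off along x either way.
- pin_near (a point): Top of the pin on the robot's side, at turntable x = -55 mm, y = 0; pins are 9 mm thick with coned tops (6 mm across at the top), 8 mm above the head, top 68 mm above the table
- pin_far (a point): Top of the other pin, at turntable x = +55 mm, y = 0, same size
- wareboard: White ware board, 500 x 200 x 7 mm, fixed on two blocks beside the turntable, its top 68 mm above the table, level with the pin tops. Origin: on the table under its centre, 190 mm from the pin line; axes as the turntable's, x along its length. Its edge is 90 mm from the pin line and overlaps the head's rim from above; the seated bat clears it by 5 mm.
- tiles: Bystander, not to be moved: stack of five grey clay discs, 72 mm across, 35 mm high, on the far end of the ware board. Origin: centre of its underside.
- modeller: Bystander, not to be moved: wooden modelling spatula, 120 mm long, lying on the near end of the ware board. Origin: centre of its underside.
- waterbowl: Bystander, not to be moved: white bowl, 100 mm across, 55 mm high, on the table beyond the turntable. Origin: centre of its underside.
- upturned_pot: Bystander, not to be moved: terracotta pot standing upside down, 104 mm across, 85 mm high, on the table left of the turntable. Origin: centre of its underside.
- cup: Bystander, not to be moved: grey clay cup, 66 mm across, 70 mm high, on the table left of the turntable, nearer the robot. Origin: centre of its underside.
- slipjar: Bystander, not to be moved: glass jar with a grey lid, 60 mm across, 75 mm high, on the table at the far left of the turntable. Origin: centre of its underside.
- rib: Bystander, not to be moved: dark wooden rib (flat block 90 x 50 x 10 mm) on the table left of the turntable. Origin: centre of its underside.

How it is judged:
At the end, for the whole second after the job is handed in: The bat lies still and flat on the turntable's head with both holes over the pins: underside less than 2 mm above the head, tilt under 0.02 rad, its centre within 6 mm of the head's centre, its hole line within 0.1 rad of the pin line (horizontal distance between bat and head_centre below 0.006 m and z of bat in the frame of head_centre below 0.002 m and angle between bat's own z axis and vertical below 0.02 rad and angle between the x axis of bat and the x axis of turntable, either way round below 0.1 rad and linear speed of bat below 0.01 m/s); the robot touches nothing.
It fails at once if the bat is lifted: its underside's centre rises more than 8 mm above the pin tops (z of bat in the frame of head_centre above 0.016 m).
It fails at once if the bat is tipped by more than 0.2 rad (angle between bat's own z axis and vertical above 0.2 rad).
It fails at once if a bystander is moved by more than 20 mm (distance of any of tiles, modeller, waterbowl, upturned_pot, cup, slipjar, rib from where it was at the start of the episode above 0.02 m).
It also fails if it takes over 58 s, if anything falls off the work surface, if the arm or the gripper's body presses on something with over 40 N, if the wrist force passes 120 N, or if a joint passes its speed limit or range.

ROBOT

A 6-joint arm with a two-finger parallel gripper is mounted at the origin on the work surface. World frame = base frame: x ahead of the robot, y to its left, z up, the work surface at z = 0. Lengths are in m, angles in rad, forces in N, time in s.
With the tool pointing down it reaches from about 0.35 to 0.775 m from the base axis. Payload 5.5 kg.
Tool frame: the origin (TCP) lies midway between the tips of the shut fingers; the grasp point (between the pads) lies 19 mm behind it; x points along the fingers, y is the direction in which the jaws open and shut, and the axes are right-handed (so a half turn about x gives the same grasp; the last joint's range is limited). The gripper opens to 85 mm and grips with 20 to 120 N. Pads are 22 mm wide; open, the fingers measure 114 mm over their backs; the gripper's body (76 mm by 85 mm) begins 54 mm behind the grasp point. The pads swing forward as they close: fully open they stand 13 mm farther back than shut.
Start: joints at [-1.374, 0.313, 0.046, 1.304, 0, 1.431], TCP at [0.19, -0.543, 0.231] pointing down, gripper open.
Joint ranges: [-2.76, 2.76], [-0.86, 1.69], [-1.03, 1.26], [-2.2, 2.34], [-1.47, 1.5], [-3.14, 3.14]. Speed limits (rad/s): [2.57, 2.57, 3.14, 3.14, 3.14, 3.14].

INTERFACE

Orientations are given as a unit quaternion [w, x, y, z].
In Python, from workcell import env, optics, order, models gives the robot as it stands. The module is installed in compiled form; this text tells all that it offers.
- The arm moves only by the tool servo_tool, never from a script. Its argument "moves" is a list of rows, each a list of 5 numbers: the shift along the tool's x, y, z in cm, then the turn about the tool's x in rad, then the closure, from -1 (fully open) to 1 (shut). A call has exactly 10 rows; each row shifts and turns the commanded pose from where the row before left it, along the tool's axes as they then stand; what a row does not reach is not made up. A row lasts 1/8 s, in which the tool goes at most 62.5 mm and 10.7 degrees, less where a joint would pass 70% of its speed; a pose out of reach is approached as far as the arm can. A call is refused whole if a number of a shift passes 6.25 or a number of a turn 0.188, either way. A call with a gripper value outside its range is refused whole. The fingers move at their own pace and stop on an object; "grip_force" is the grip in N (left out, the last holds). Time passes only in rows, so rows that do not move let the fingers close, or fill a call up. It gives the time, the measured TCP pose, the force and the opening at its end, in the units of the state.
- env.get_state(): the state, without advancing time (a new reading comes with each control period).
- optics.read_camera(name): name is "side" or "top" or "wrist"; returns a dict with "pixels" (384x512x3 uint8, blue, green, red), "vertical_fov" (degrees; the focal length in pixels is half the picture's height over the tangent of half this angle, whatever the lens; pixels are square), "cx", "cy" (the principal point, pixels), "extrinsics" (4x4, takes a point from world to camera coordinates). Camera axes: x right, y up, looking along -z (the intrinsics and any distortion apply to the point x, -y, -z); pixel columns grow to the right and rows downward; lengths in m; the calibration is good to about 2 mm. A picture is of the moment at which its call begins. There is no depth.
- order.hand_in(): hands the job in, once; it reports no verdict.
Trained networks look in a picture, given as the dict that the camera call returned (one of the last four; its "shot" number tells which), for a name from the list of things; names that differ only in an ending like _2 or _b are one class to them, and where a whole thing is asked for, a point or a joint stands for the part that bears it (a point fixed in the world has none). Each returns a list of dicts, best first, with "conf" (0 to 1); they miss things now and then, are a little off and sometimes report something else, mostly with a low value. They report only what shows in the picture. A call takes as long as a camera call.
- models.outline_of(name, picture): "pixels" (384x512 bool, what is visible of it) and "location" ([column, row] in pixels, amid what is visible of it).
- models.pinpoint(name, picture): "location" ([column, row] in pixels: a listed point, or the origin of a listed thing).
The state is a dict: "clock": time; "joint_pos": joint angles; "qvel": joint speeds; "tau": joint torques, N m; "tcp_pos": TCP position; "orientation": TCP orientation; "wrist_force": force on the tool from outside, world axes, zero at the start; "ft_torque": the same for the moment, N m; "finger_gap": finger opening in m.
Only numpy, scipy, OpenCV 4.12 (cv2) and the standard library are available. Lean on these libraries where they do the work, as an engineer would, in place of code of your own. Each camera call takes 0.05 s, during which the arm holds its last target.

## Working session

There is one attempt and no reset: what is moved stays moved. The work goes in short steps, Python scripts to look and compute and a tool call to move; the robot and the scene stay as the last step left them, time stands still between calls to the robot, and variables do not carry over. Pictures are saved under pics/ and viewed, and the job is handed in when it is done.

Besides the shell and the picture viewer there is one more tool, called after ">>>" as name(argument=value, ...), one argument or row to a line, values as JSON. servo_tool: Moves the arm, as the interface text tells. Its arguments: {"type":"object","properties":{"moves":{"type":"array"},"grip_force":{"type":"number"}},"required":["moves"]}

```bash
mkdir -p pics; cat > h.py <<'E'
import numpy as np, cv2
from workcell import env, optics, order, models
def cam(n):
    return optics.read_camera(n)
def K(p):
    h=p["pixels"].shape[0]; f=h/2/np.tan(np.radians(p["vertical_fov"])/2)
    return f
def ray(p,uv,z):
    f=K(p);E=np.array(p["extrinsics"]);R=E[:3,:3];t=E[:3,3]
    d=np.array([(uv[0]-p["cx"])/f,-(uv[1]-p["cy"])/f,-1]);o=-R.T@t;d=R.T@d
    return o+d*(z-o[2])/d[2]
def proj(p,X):
    f=K(p);E=np.array(p["extrinsics"]);c=E[:3,:3]@np.array(X)+E[:3,3]
    return np.array([p["cx"]+f*c[0]/-c[2],p["cy"]-f*c[1]/-c[2]])
E
python3 - <<'E'
from h import *
print(env.get_state())
for n in ["side","top","wrist"]:
    p=cam(n);cv2.imwrite(f"pics/{n}0.png",p["pixels"]);print(n,{k:v for k,v in p.items() if k!="pixels"})
    for t,z in [("bat",0.068),("head_centre",.06),("pin_near",.068),("pin_far",.068),("wareboard",0),("turntable",0),("tiles",.068),("modeller",.068),("cup",0),("upturned_pot",0),("rib",0)]:
        r=models.pinpoint(t,p)
        if r: print(t,[(np.round(q["location"],1),round(q["conf"],2),ray(p,q["location"],z).round(4)) for q in r[:2]])
E
```

```text
{'clock': 0.0, 'joint_pos': array([-1.37359014e+00,  3.14011959e-01,  4.49540289e-02,  1.30358855e+00,
       -2.79827735e-05,  1.43119250e+00]), 'qvel': array([ 7.22457824e-04, -1.23787745e-04, -1.86284022e-05,  1.13938295e-03,
       -1.22997194e-03,  6.80320447e-04]), 'tau': array([ 9.16410936e-04, -4.80630469e+01,  2.98530436e+01,  1.96272531e-02,
        2.23029232e-06,  3.53166296e-07]), 'tcp_pos': array([ 0.18990291, -0.54218516,  0.23039209]), 'orientation': array([-0.11786465, -0.69707457, -0.11917179,  0.69713202]), 'wrist_force': array([ 0.38956871,  0.27223629, -0.15722699]), 'ft_torque': array([-0.00958651,  0.02751348,  0.00114178]), 'finger_gap': 0.08519397054192784}
side {'vertical_fov': 52.67031621931801, 'cx': 256.79783926365246, 'cy': 191.88258051222527, 'extrinsics': array([[ 0.99729194, -0.07341176,  0.0044162 , -0.55864708],
       [ 0.0440097 ,  0.64382173,  0.76390884, -0.13062516],
       [-0.05892314, -0.76164578,  0.64530906, -0.93859104],
       [ 0.        ,  0.        ,  0.        ,  1.        ]]), 'shot': 1}
bat [(array([260.3, 201.3]), 0.59, array([0.5
[... 1942 characters left out ...]
0.4119, 0.2823, 0.    ]))]
upturned_pot [(array([153.7, 185.2]), 0.76, array([0.5884, 0.347 , 0.    ])), (array([311.8, 184.7]), 0.54, array([ 0.6017, -0.0912,  0.    ]))]
rib [(array([172.6, 214.5]), 0.72, array([0.5087, 0.2917, 0.    ]))]
wrist {'vertical_fov': 66.11285900063848, 'cx': 260.2998438575817, 'cy': 194.38311896284293, 'extrinsics': array([[ 3.30420606e-01, -9.43833729e-01,  3.38269384e-04,
        -5.75934921e-01],
       [ 8.91603345e-01,  3.12017999e-01, -3.28158869e-01,
         4.29407957e-02],
       [ 3.09621863e-01,  1.08732055e-01,  9.44622487e-01,
        -3.80807617e-01],
       [ 0.00000000e+00,  0.00000000e+00,  0.00000000e+00,
         1.00000000e+00]]), 'shot': 3}
```

View pics/top0.png

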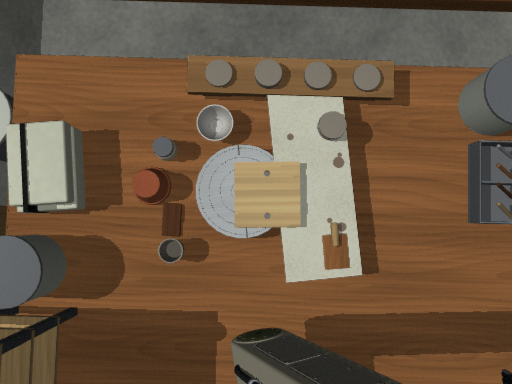

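View pics/side0.png

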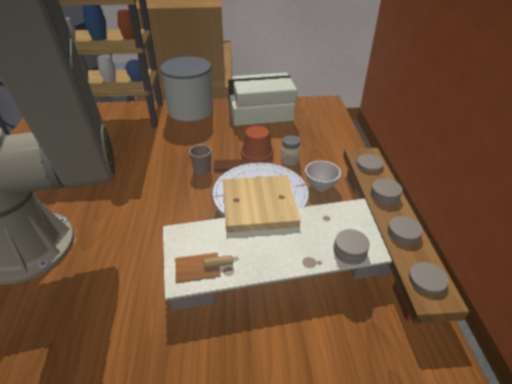

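View pics/wrist0.png

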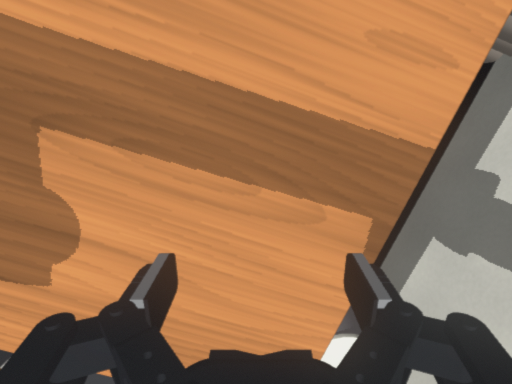

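The top view shows the bat at columns 234–301, rows 162–228, with its holes near (267,173) and (267,216). The head's index lines are near (239,149) and (248,234). Next I'll measure these on an enlarged view.

```bash
python3 - <<'E'
from h import *
p=cam("top");im=p["pixels"]
c=cv2.resize(im[130:250,180:330],None,fx=5,fy=5,interpolation=cv2.INTER_CUBIC);cv2.imwrite("pics/topc.png",c)
r=models.outline_of("bat",p)
for q in r[:1]:
    m=q["pixels"].astype(np.uint8);print(q["conf"],q["location"],m.sum())
    cs,_=cv2.findContours(m,0,2);cc=max(cs,key=cv2.contourArea)
    R=cv2.minAreaRect(cc);b=cv2.boxPoints(R);print(R)
    W=np.array([ray(p,x,.09) for x in b]);print(W.round(4),W.mean(0).round(4))
r=models.outline_of("turntable",p)
for q in r[:1]:
    m=q["pixels"].astype(np.uint8);print(q["conf"],q["location"],m.sum())
    cv2.imwrite("pics/tt.png",m*255)
E
```

```text
0.6 [266.7, 191.7] 4326
((267.5, 195.0), (66.0, 67.0), 90.0)
[[ 0.6481  0.1226  0.09  ]
 [ 0.6529 -0.0513  0.09  ]
 [ 0.4819 -0.055   0.09  ]
 [ 0.4772  0.1176  0.09  ]] [0.565  0.0335 0.09  ]
0.81 [224.1, 186.4] 3507
```

View pics/topc.png

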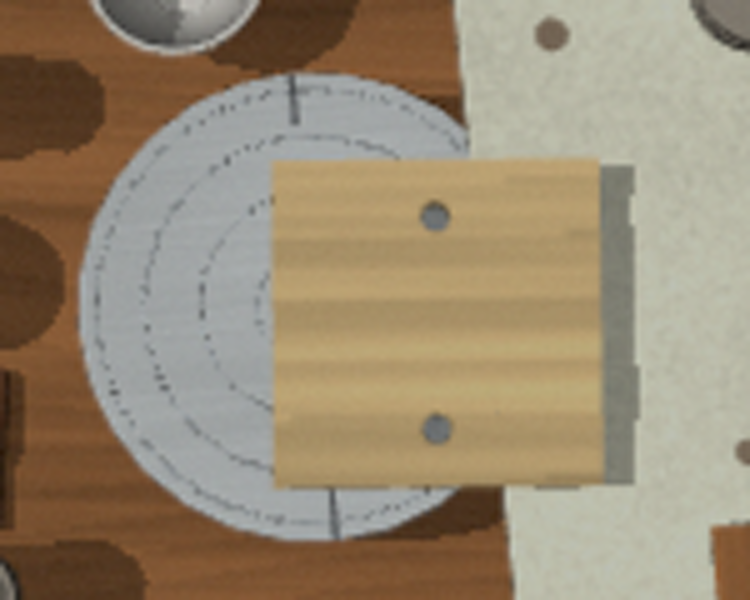

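```bash
cat > meas.py <<'E'
from h import *
from scipy.optimize import least_squares
def measure(p, verbose=True):
    im=p["pixels"]
    hsv=cv2.cvtColor(cv2.GaussianBlur(im,(3,3),0),cv2.COLOR_BGR2HSV).astype(int)
    s=8
    big=cv2.resize(im,None,fx=s,fy=s,interpolation=cv2.INTER_CUBIC)
    h=cv2.cvtColor(big,cv2.COLOR_BGR2HSV).astype(int)
    return big,h,s
def c2i(x,s): return (np.asarray(x,float)+.5)/s-.5
E
python3 - <<'E'
from meas import *
p=cam("top");big,h,s=measure(p)
# colours
for n,(u,v) in dict(bat=(285,190),head=(215,190),board=(300,240),table=(190,270)).items():
    print(n,h[v*s,u*s])
# bat mask
m=((h[...,0]>14)&(h[...,0]<26)&(h[...,1]>80)&(h[...,2]>130)).astype(np.uint8)
m[:, :225*s]=0;m[:,310*s:]=0;m[:150*s]=0;m[240*s:]=0
m=cv2.morphologyEx(m,cv2.MORPH_CLOSE,np.ones((25,25)));
cs,_=cv2.findContours(m,cv2.RETR_EXTERNAL,cv2.CHAIN_APPROX_NONE);c=max(cs,key=cv2.contourArea)
R=cv2.minAreaRect(c);print(R[0],R[1],R[2])
b=cv2.boxPoints(R);W=np.array([ray(p,c2i(x,s),.09) for x in b]);print(W.round(4),W.mean(0))
# holes
g=cv2.cvtColor(big,cv2.COLOR_BGR2HSV)[...,1]
hol=[]
for (u,v) in [(267,173),(267,216)]:
    r=6*s;sub=(g[v*s-r:v*s+r,u*s-r:u*s+r]<70).astype(np.uint8)
    n,l,st,ce=cv2.connectedComponentsWithStats(sub);k=1+np.argmax(st[1:,4]);q=ce[k]+[u*s-r,v*s-r]
    hol.append(ray(p,c2i(q,s),.09));print("hole",c2i(q,s),st[k,4]/s/s,hol[-1])
hol=np.array(hol);print("sep",np.linalg.norm(hol[0]-hol[1]),"mid",hol.mean(0),"ang",np.arctan2(*(hol[0]-hol[1])[[1,0]]))
# head rim
mh=((h[...,1]<60)&(h[...,0]>85)&(h[...,2]>120)).astype(np.uint8)
cs,_=cv2.findContours(mh[:, :275*s],cv2.RETR_EXTERNAL,cv2.CHAIN_APPROX_NONE);c=[k for k in cs if cv2.pointPolygonTest(k,(210*s,190*s),False)>0]
c=c[0][:,0,:];P=np.array([ray(p,c2i(x,s),.06)[:2] for x in c[::5]])
f=lambda a:np.hypot(*(P-a[:2]).T)-a[2]
r=least_squares(f,[.575,.095,.125],loss="cauchy",f_scale=.001);print("rim",r.x,(abs(f(r.x))<.002).mean())
for q in [(293,76),(296,124),(332,490),(336,538)]:
    print(ray(p,c2i(q,5)+[180,130],.06))
for q in [(455,10),(466,110),(504,500),(515,598)]:
    print("edge",ray(p,c2i(q,5)+[180,130],.068))
E
```

```text
bat [ 20 100 168]
head [ 98   6 163]
board [ 33  25 190]
table [ 13 151 113]
(2140.641845703125, 1557.578125) (520.67041015625, 524.5875244140625) 89.60486602783203
[[ 0.6483  0.1223  0.09  ]
 [ 0.6541 -0.048   0.09  ]
 [ 0.4855 -0.0527  0.09  ]
 [ 0.4798  0.1162  0.09  ]] [0.56690948 0.03444934 0.09      ]
hole [266.53067434 173.22023026] 23.75 [0.6211746  0.03744337 0.09      ]
hole [266.96634615 215.42205711] 26.8125 [0.51188052 0.03352899 0.09      ]
sep 0.10936415020258002 mid [0.56652756 0.03548618 0.09      ] ang 0.03579984398695677
rim [0.57610768 0.1000227  0.12195829] 0.5159235668789809
[0.69812962 0.11409699 0.06      ]
[0.67244458 0.11175562 0.06      ]
[0.47874743 0.08716233 0.06      ]
[0.45358835 0.08434908 0.06      ]
edge [0.73450677 0.02894127 0.068     ]
edge [0.68126912 0.0217849  0.068     ]
edge [ 0.4760314  -0.00322614  0.068     ]
edge [ 0.42508624 -0.01019589  0.068     ]
```

```bash
cat > st.py <<'E'
from h import *
from scipy.spatial.transform import Rotation as Ro
H=np.array([.576,.0995]);psi=.123
ex=np.array([np.cos(psi),np.sin(psi)]);ey=np.array([-np.sin(psi),np.cos(psi)])
def tool():
    s=env.get_state();w,x,y,z=s["orientation"];return s,Ro.from_quat([x,y,z,w]).as_matrix()
def tt(P): d=np.asarray(P)[:2]-H;return np.array([d@ex,d@ey])
def world(a): return H+a[0]*ex+a[1]*ey
def show():
    s,R=tool();print("t",s["clock"],"tcp",s["tcp_pos"].round(4),"tt",tt(s["tcp_pos"]).round(4),"F",s["wrist_force"].round(1),"gap",s["finger_gap"].round(4));print(R.round(3));print("yaw of tool y rel tt",np.arctan2(R[1,1],R[0,1])-psi, "z",np.arctan2(R[1,2],R[0,2])-psi)
    return s,R
E
python3 - <<'E'
from st import *
s,R=show()
for a in [(-.012,-.185),(-.15,-.0)]:
    w=world(a);d=np.r_[w,.06+.1]-s["tcp_pos"];print(a,w,"d tool cm",(R.T@d*100).round(2),"radius",np.hypot(*w))
E
```

```text
Traceback (most recent call last):
  File "st.py", line 10, in show
    s,R=tool();print("t",s["clock"],"tcp",s["tcp_pos"].round(4),"tt",tt(s["tcp_pos"]).round(4),"F",s["wrist_force"].round(1),"gap",s["finger_gap"].round(4));print(R.round(3));print("yaw of tool y rel tt",np.arctan2(R[1,1],R[0,1])-psi, "z",np.arctan2(R[1,2],R[0,2])-psi)
                                                                                                                                   ^^^^^^^^^^^^^^^^^^^^^
AttributeError: 'float' object has no attribute 'round'
```

```bash
sed -i 's/s\["finger_gap"\].round(4)/round(s["finger_gap"],4)/' st.py; python3 - <<'E'
from st import *
s,R=show()
for a in [(-.012,-.185),(-.15,-.0)]:
    w=world(a);d=np.r_[w,.06+.1]-s["tcp_pos"];print(a,w,"d tool cm",(R.T@d*100).round(2),"radius",np.hypot(*w))
E
```

```text
t 2.0 tcp [ 0.19   -0.5427  0.2313] tt [-0.4619 -0.59  ] F [ 0.  -0.2  0.4] gap 0.0853
[[ 0.     0.33  -0.944]
 [-0.    -0.944 -0.33 ]
 [-1.     0.     0.   ]]
yaw of tool y rel tt -1.3570275512682701 z -2.927823881940994
(-0.012, -0.185) [ 0.58678833 -0.08557461] d tool cm [  7.13 -30.04 -52.56] radius 0.5929954081345908
(-0.15, -0.0) [0.42713325 0.08109649] d tool cm [  7.13 -51.05 -43.  ] radius 0.4347636705841609
```

>>> servo_tool(
  moves=[
    [0, -3, -5.25, 0, -1],
    [0, -3, -5.25, 0, -1],
    [0, -3, -5.25, 0, -1],
    [0, -3, -5.25, 0, -1],
    [0, -3, -5.25, 0, -1],
    [0, -3, -5.25, 0, -1],
    [0, -3, -5.25, 0, -1],
    [0, -3, -5.25, 0, -1],
    [0, -3, -5.25, 0, -1],
    [0, -3, -5.25, 0, -1],
  ],
)

```text
clock: 3.25
tcp_pos: [0.5876, -0.0844, 0.2315]
orientation: [0.119, 0.697, 0.118, -0.697]
wrist_force: [0.9, -1.2, 0.6]
finger_gap: 0.0854
```

>>> servo_tool(
  moves=[
    [0.5, 0, 0, -0.1357, -1],
    [0.5, 0, 0, -0.1357, -1],
    [0.5, 0, 0, -0.1357, -1],
    [0.5, 0, 0, -0.1357, -1],
    [0.5, 0, 0, -0.1357, -1],
    [0.5, 0, 0, -0.1357, -1],
    [0.5, 0, 0, -0.1357, -1],
    [0.5, 0, 0, -0.1357, -1],
    [0.5, 0, 0, -0.1357, -1],
    [0.5, 0, 0, -0.1357, -1],
  ],
)

```text
clock: 4.5
tcp_pos: [0.5864, -0.0861, 0.1811]
orientation: [0.531, 0.467, 0.531, -0.467]
wrist_force: [-0.2, -0.2, -0.6]
finger_gap: 0.0857
```

```bash
python3 - <<'E'
from st import *
s,R=show()
p=cam("top");cv2.imwrite("pics/top1.png",p["pixels"])
p=cam("wrist");cv2.imwrite("pics/wrist1.png",p["pixels"])
E
```

```text
t 4.5 tcp [ 0.5864 -0.0861  0.1811] tt [-0.0124 -0.1855] F [-0.2 -0.2 -0.6] gap 0.0857
[[ 0.     0.992  0.127]
 [-0.     0.127 -0.992]
 [-1.     0.     0.   ]]
yaw of tool y rel tt 0.004462584674985698 z -1.5663337468198595
```

View pics/top1.png

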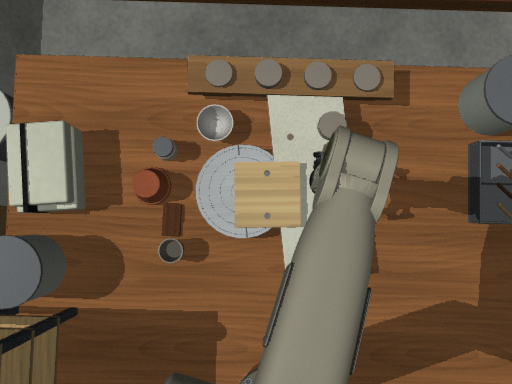

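View pics/wrist1.png

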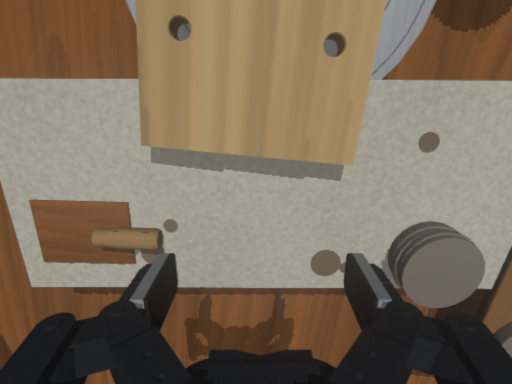

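The top view still has the bat in place. In the wrist view its rear edge runs from (140,145) to (355,163), both fingers are clear of the tiles and spatula, and nothing lies between the fingers and the bat. Now I'll go down behind the rear edge.

>>> servo_tool(
  moves=[
    [2, 0, 0, 0, -1],
    [2, 0, 0, 0, -1],
    [2, 0, 0, 0, -1],
    [2, 0, 0, 0, -1],
    [1.5, 0, 0, 0, -1],
    [1, 0, 0, 0, -1],
    [0.7, 0, 0, 0, -1],
    [0.5, 0, 0, 0, -1],
    [0.2, 0, 0, 0, -1],
    [0, 0, 0, 0, -1],
  ],
)

```text
clock: 5.85
tcp_pos: [0.5865, -0.0862, 0.0625]
orientation: [0.53, 0.468, 0.53, -0.468]
wrist_force: [-0.8, 0.1, 0.1]
finger_gap: 0.0852
```

```bash
python3 - <<'E'
from st import *
s,R=show()
p=cam("side");cv2.imwrite("pics/side2.png",cv2.resize(p["pixels"][130:310,130:400],None,fx=2.9,fy=2.9,interpolation=cv2.INTER_CUBIC))
p=cam("wrist");cv2.imwrite("pics/wrist2.png",p["pixels"])
E
```

```text
t 5.85 tcp [ 0.5865 -0.0862  0.0625] tt [-0.0123 -0.1856] F [-0.8  0.1  0.1] gap 0.0852
[[ 0.     0.992  0.123]
 [-0.     0.123 -0.992]
 [-1.     0.     0.   ]]
yaw of tool y rel tt -0.00011024782699846358 z -1.5709066395909639
```

View pics/side2.png

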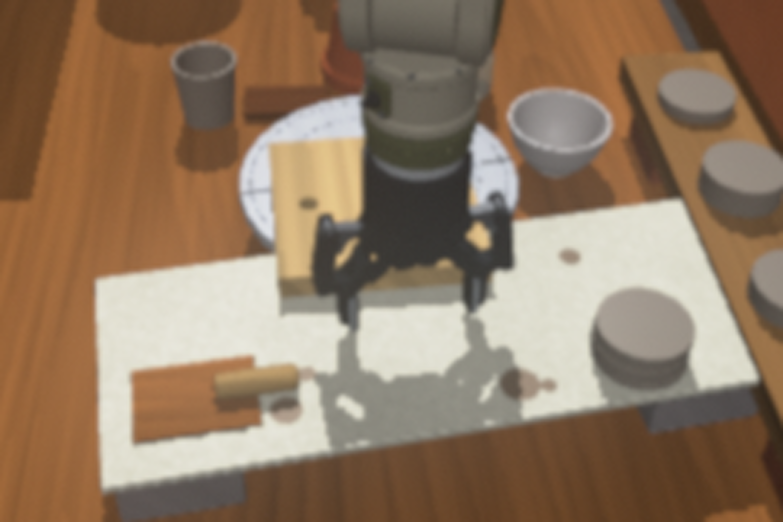

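View pics/wrist2.png

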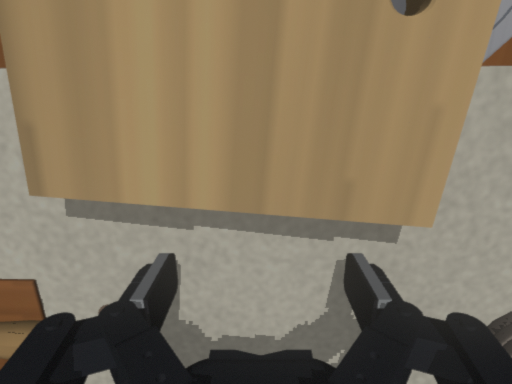

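The fingertips are level with the bat's edge and clear of the board, and the wrist view shows the rear edge at row ~200–225 ahead of the fingers. Now a slow push towards the pins, stopping well short of them.

>>> servo_tool(
  moves=[
    [0, 0, -0.8, 0, -1],
    [0, 0, -0.8, 0, -1],
    [0, 0, -0.7, 0, -1],
    [0, 0, -0.6, 0, -1],
    [0, 0, -0.6, 0, -1],
    [0, 0, -0.6, 0, -1],
    [0, 0, -0.5, 0, -1],
    [0, 0, -0.4, 0, -1],
    [0, 0, -0.2, 0, -1],
    [0, 0, 0, 0, -1],
  ],
)

```text
clock: 7.2
tcp_pos: [0.5801, -0.0344, 0.0625]
orientation: [0.53, 0.468, 0.53, -0.468]
wrist_force: [1.4, -3.8, 3.5]
finger_gap: 0.0851
```

```bash
python3 - <<'E'
from st import *
s,R=show()
p=cam("wrist");cv2.imwrite("pics/wrist3.png",p["pixels"])
E
```

```text
t 7.2 tcp [ 0.5801 -0.0344  0.0625] tt [-0.0123 -0.1334] F [ 1.4 -3.8  3.5] gap 0.0851
[[ 0.     0.992  0.123]
 [-0.     0.123 -0.992]
 [-1.     0.     0.   ]]
yaw of tool y rel tt 0.0001089310232338242 z -1.5706874611905102
```

View pics/wrist3.png

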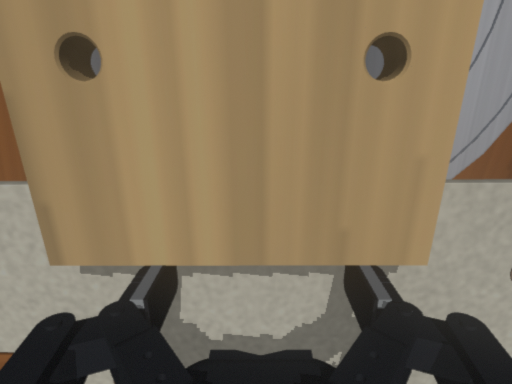

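The edge is now square to the fingers (row 265 at both ends), with the holes at (79,56) and (388,56). Next I'll measure the bat's pose.

```bash
python3 - <<'E'
from st import *
p=cam("wrist")
for uv in [(79,56),(388,56),(50,265),(428,265)]: 
    w=ray(p,uv,.09);print(uv,tt(w).round(4))
for uv in [(10,181.5),(490,181)]: print("edge",tt(ray(p,uv,.068)).round(4))
print(env.get_state()["joint_pos"].round(3))
p=cam("top");cv2.imwrite("pics/top3.png",cv2.resize(p["pixels"][130:250,180:330],None,fx=5,fy=5,interpolation=cv2.INTER_CUBIC))
E
```

```text
(79, 56) [-0.0769 -0.0376]
(388, 56) [ 0.033  -0.0376]
(50, 265) [-0.1072 -0.1234]
(428, 265) [ 0.0631 -0.1233]
edge [-0.1338 -0.0907]
edge [ 0.0988 -0.0904]
[-0.198  0.427 -0.218  0.925  0.     1.25 ]
```

View pics/top3.png

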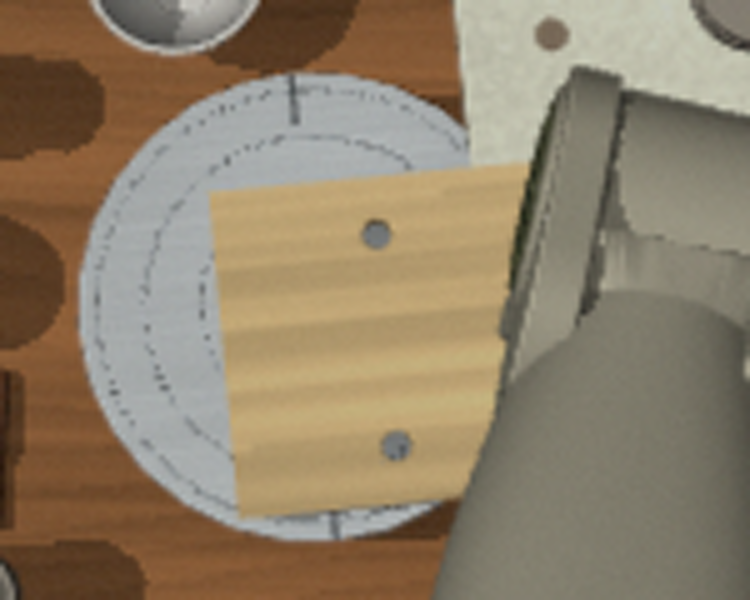

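The wrist measurement agrees with itself: hole spacing is 110 mm and the board edge is at −90.5 mm. The bat's centre is at x = −22, y = −37.6 mm and its yaw is about 0. Next I'll go round to the near edge and push +x.

>>> servo_tool(
  moves=[
    [0, 0, 0.6, 0, -1],
    [-1, 0, 0.6, 0, -1],
    [-3, 0, 0, 0, -1],
    [-3, 0, 0, 0, -1],
    [-3, 0, 0, 0, -1],
    [-1, -2, -2, 0, -1],
    [0, -4, -3.1, 0, -1],
    [0, -4, -3, 0, -1],
    [0, -3.5, -3, 0, -1],
    [0, 0, 0, 0, -1],
  ],
)

```text
clock: 8.6
tcp_pos: [0.4306, 0.0487, 0.1726]
orientation: [0.53, 0.467, 0.531, -0.468]
wrist_force: [0.3, -1.1, 0.6]
finger_gap: 0.0853
```

>>> servo_tool(
  moves=[
    [0, 0, 0, -0.1745, -1],
    [0, 0, 0, -0.1745, -1],
    [0, 0, 0, -0.1745, -1],
    [0, 0, 0, -0.1745, -1],
    [0, 0, 0, -0.1745, -1],
    [0, 0, 0, -0.1745, -1],
    [0, 0, 0, -0.1745, -1],
    [0, 0, 0, -0.1745, -1],
    [0, 0, 0, -0.1748, -1],
    [0, 0, 0, 0, -1],
  ],
)

```text
clock: 9.85
tcp_pos: [0.4347, 0.0468, 0.1725]
orientation: [0.706, -0.043, 0.706, 0.043]
wrist_force: [-0.1, 0.8, 0.5]
finger_gap: 0.0854
```

```bash
python3 - <<'E'
from st import *
s,R=show()
p=cam("top");cv2.imwrite("pics/top4.png",cv2.resize(p["pixels"][130:250,180:330],None,fx=5,fy=5,interpolation=cv2.INTER_CUBIC))
E
```

```text
t 9.85 tcp [0.4347 0.0468 0.1725] tt [-0.1467 -0.035 ] F [-0.1  0.8  0.5] gap 0.0854
[[ 0.    -0.12   0.993]
 [ 0.     0.993  0.12 ]
 [-1.     0.     0.   ]]
yaw of tool y rel tt 1.5683815809887105 z -0.002414799635078471
```

View pics/top4.png

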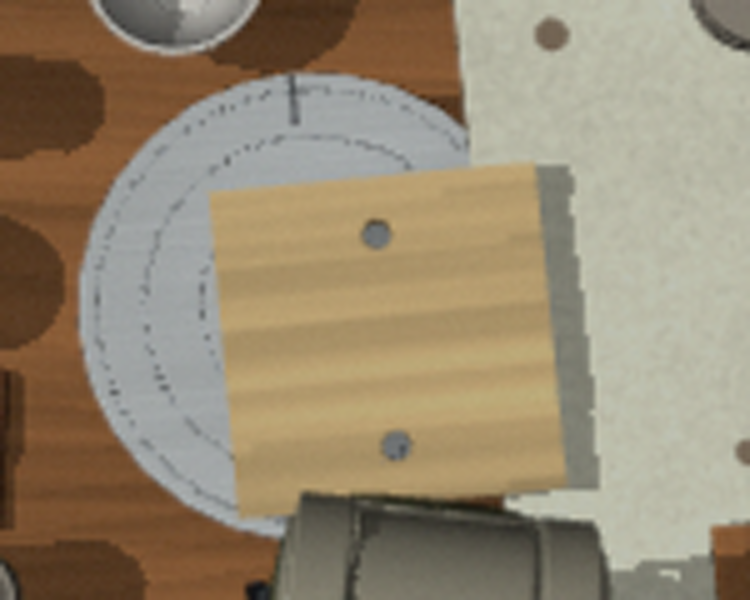

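The top view shows the bat undisturbed, with its holes at crop positions (376,234) and (397,446). The fingers are beyond its near edge. I'll cross-check the pose from the top view and go down.

```bash
python3 - <<'E'
from st import *
from meas import c2i
p=cam("top")
a=[tt(ray(p,c2i(q,5)+[180,130],.09)) for q in [(376,234),(397,446)]];print(a,np.mean(a,0),np.subtract(*a))
E
```

```text
[array([ 0.0318863 , -0.03604717]), array([-0.07842096, -0.03630286])] [-0.02326733 -0.03617502] [0.11030726 0.00025569]
```

>>> servo_tool(
  moves=[
    [2, 0, 0, 0, -1],
    [2, 0, 0, 0, -1],
    [2, 0, 0, 0, -1],
    [1.8, 0, 0, 0, -1],
    [1.5, 0, 0, 0, -1],
    [0.9, 0, 0, 0, -1],
    [0.5, 0, 0, 0, -1],
    [0.3, 0, 0, 0, -1],
    [0, 0, 0, 0, -1],
    [0, 0, 0, 0, -1],
  ],
)

```text
clock: 11.2
tcp_pos: [0.4342, 0.0472, 0.0626]
orientation: [0.706, -0.043, 0.706, 0.043]
wrist_force: [0.4, -0.5, 0.5]
finger_gap: 0.0855
```

>>> servo_tool(
  moves=[
    [0, 0, 0.8, 0, -1],
    [0, 0, 0.8, 0, -1],
    [0, 0, 0.8, 0, -1],
    [0, 0, 0.6, 0, -1],
    [0, 0, 0.5, 0, -1],
    [0, 0, 0.5, 0, -1],
    [0, 0, 0.5, 0, -1],
    [0, 0, 0.3, 0, -1],
    [0, 0, 0.2, 0, -1],
    [0, 0, 0, 0, -1],
  ],
)

```text
clock: 12.45
tcp_pos: [0.482, 0.0533, 0.0619]
orientation: [0.705, -0.043, 0.707, 0.043]
wrist_force: [-5.5, 0.6, 3.5]
finger_gap: 0.0856
```

```bash
python3 - <<'E'
from st import *
s,R=show()
p=cam("top");cv2.imwrite("pics/top5.png",cv2.resize(p["pixels"][130:250,180:330],None,fx=5,fy=5,interpolation=cv2.INTER_CUBIC))
p=cam("wrist");cv2.imwrite("pics/wrist5.png",p["pixels"])
E
```

```text
t 12.45 tcp [0.482  0.0533 0.0619] tt [-0.0989 -0.0343] F [-5.5  0.6  3.5] gap 0.0856
[[-0.003 -0.122  0.992]
 [-0.     0.992  0.122]
 [-1.     0.    -0.003]]
yaw of tool y rel tt 1.570560385338139 z -0.00023593916741250498
```

View pics/top5.png

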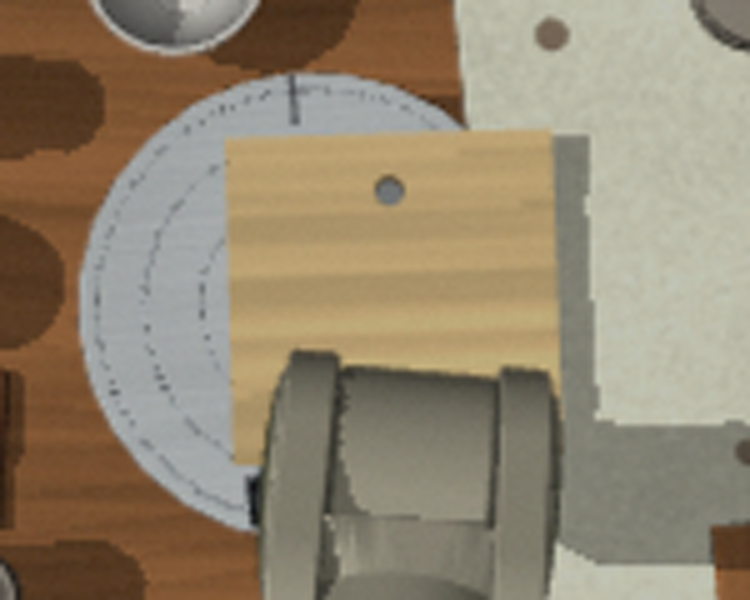

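View pics/wrist5.png

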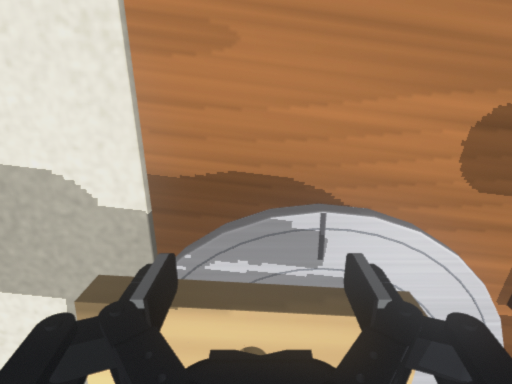

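The push turned the bat by about −0.06 rad because the board side drags more. I'll measure its pose now from the far hole and the edges.

```bash
python3 - <<'E'
from st import *
from meas import c2i
p=cam("top")
f=lambda q:tt(ray(p,c2i(q,5)+[180,130],.09))
A,B,C,h=[f(q) for q in [(225.5,140),(552,129),(235,465),(389.5,190)]]
print(A,B,C,h)
d=B-A;y1=np.arctan2(*d)  # far edge runs along -y
th=np.arctan2(d[0],-d[1]);e=C-A;th2=np.arctan2(-e[1],-e[0]);print(th,th2,np.linalg.norm(d))
for t in [th,th2]: print("centre",h-.055*np.array([np.cos(t),np.sin(t)]),(A+B)/2-.085*np.array([np.cos(t),np.sin(t)]))
E
```

```text
[0.08815929 0.03709073] [ 0.07769696 -0.13240949] [-0.08014384  0.04776558] [ 0.05403784 -0.04522166]
-0.06164637294665494 -0.0633414680135362 0.1698228053593736
centre [-0.00085769 -0.04183326] [-0.00191041 -0.04242276]
centre [-0.00085187 -0.04174021] [-0.00190141 -0.04227896]
```

Centre is at (−1.5, −42) mm with yaw −0.062. I'll back off, shift the fingers 3.4 cm towards the board so they straddle the friction centre, and push again until flush.

>>> servo_tool(
  moves=[
    [0, 0, -0.8, 0, -1],
    [0, 0, -0.4, 0, -1],
    [0, -1.2, 0, 0, -1],
    [0, -1.2, 0, 0, -1],
    [0, -1, 0, 0, -1],
    [0, 0, 0.5, 0, -1],
    [0, 0, 0.4, 0, -1],
    [0, 0, 0.3, 0, -1],
    [0, 0, 0.2, 0, -1],
    [0, 0, 0.1, 0, -1],
  ],
)

```text
clock: 13.85
tcp_pos: [0.4892, 0.0199, 0.062]
orientation: [0.705, -0.044, 0.707, 0.043]
wrist_force: [-6.0, -2.1, 3.6]
finger_gap: 0.0853
```

```bash
python3 - <<'E'
from st import *
s,R=show()
p=cam("top");cv2.imwrite("pics/top6.png",cv2.resize(p["pixels"][130:250,180:330],None,fx=5,fy=5,interpolation=cv2.INTER_CUBIC))
p=cam("wrist");cv2.imwrite("pics/wrist6.png",p["pixels"])
E
```

```text
t 13.85 tcp [0.4892 0.0199 0.062 ] tt [-0.0959 -0.0684] F [-6.  -2.1  3.6] gap 0.0853
[[-0.003 -0.123  0.992]
 [-0.001  0.992  0.123]
 [-1.    -0.001 -0.003]]
yaw of tool y rel tt 1.570694063679828 z -0.00010511135593509191
```

View pics/top6.png

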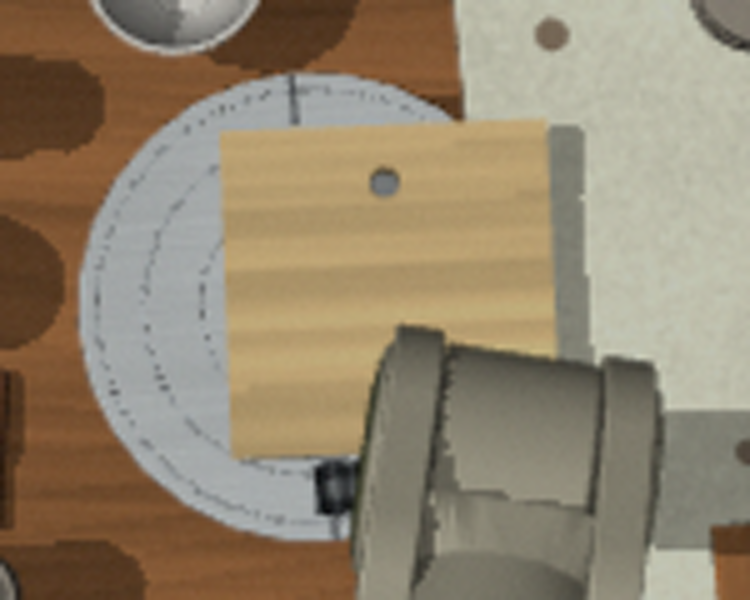

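View pics/wrist6.png

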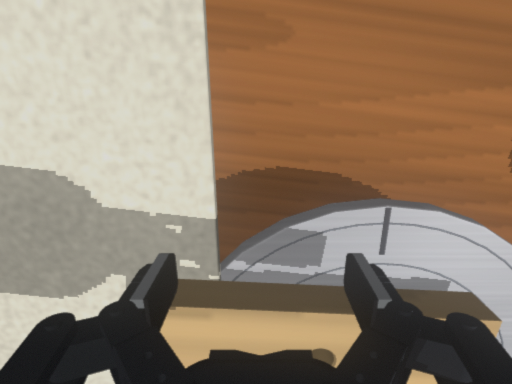

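Still about −0.05 rad, but the bat sits slightly past centre in x. The next squaring push from the rear should bring it back by about 3 mm. I'll return to the rear edge.

>>> servo_tool(
  moves=[
    [0, 0, -0.8, 0, -1],
    [-1, 0, -0.7, 0, -1],
    [-3, 0, 0, 0, -1],
    [-3, 0, 0, 0, -1],
    [-3, 0, 0, 0, -1],
    [-1, -2, 2, 0, -1],
    [0, -2.5, 3.5, 0, -1],
    [0, -2.5, 3.5, 0, -1],
    [0, -2, 2.1, 0, -1],
    [0, 0, 0, 0, -1],
  ],
)

```text
clock: 15.2
tcp_pos: [0.5983, -0.0587, 0.1725]
orientation: [0.706, -0.043, 0.705, 0.043]
wrist_force: [-0.5, -0.2, 1.0]
finger_gap: 0.0854
```

>>> servo_tool(
  moves=[
    [0, 0, 0, 0.1745, -1],
    [0, 0, 0, 0.1745, -1],
    [0, 0, 0, 0.1745, -1],
    [0, 0, 0, 0.1745, -1],
    [0, 0, 0, 0.1745, -1],
    [0, 0, 0, 0.1745, -1],
    [0, 0, 0, 0.1745, -1],
    [0, 0, 0, 0.1745, -1],
    [0, 0, 0, 0.1748, -1],
    [0, 0, 0, 0, -1],
  ],
)

```text
clock: 16.45
tcp_pos: [0.5961, -0.0568, 0.1729]
orientation: [0.53, 0.468, 0.53, -0.468]
wrist_force: [-0.1, 0.9, 0.2]
finger_gap: 0.0855
```

```bash
python3 - <<'E'
from st import *
s,R=show()
p=cam("top");cv2.imwrite("pics/top7.png",cv2.resize(p["pixels"][130:250,180:330],None,fx=5,fy=5,interpolation=cv2.INTER_CUBIC))
p=cam("wrist");cv2.imwrite("pics/wrist7.png",p["pixels"])
E
```

```text
t 16.45 tcp [ 0.5961 -0.0568  0.1729] tt [ 0.0008 -0.1576] F [-0.1  0.9  0.2] gap 0.0855
[[ 0.     0.992  0.125]
 [ 0.     0.125 -0.992]
 [-1.     0.    -0.   ]]
yaw of tool y rel tt 0.002594886388379597 z -1.5682014271551892
```

View pics/top7.png

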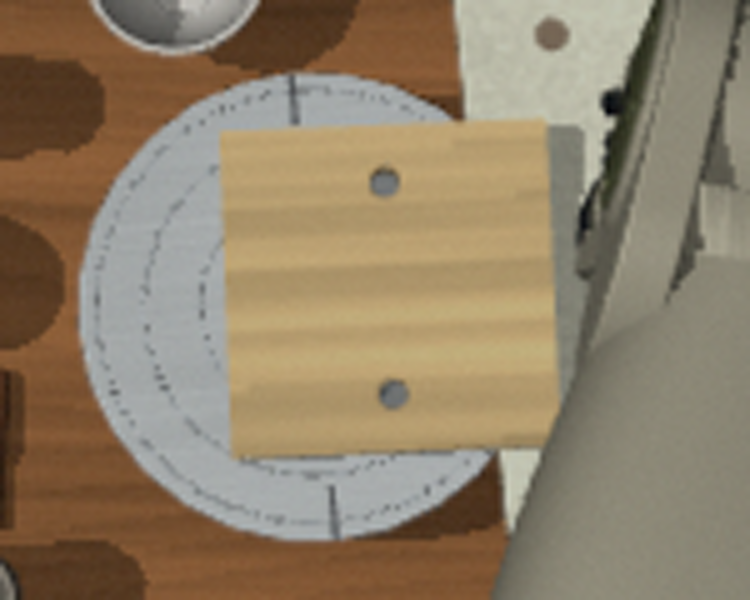

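View pics/wrist7.png

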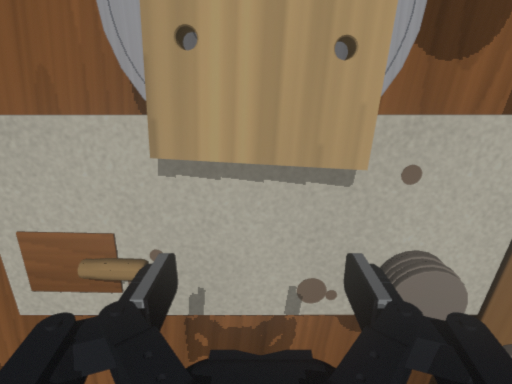

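```bash
python3 - <<'E'
from st import *
from meas import c2i
p=cam("top")
f=lambda q:tt(ray(p,c2i(q,5)+[180,130],.09))
a=[f(q) for q in [(385,182),(393.5,394)]];d=a[0]-a[1];print("top",np.mean(a,0),np.arctan2(d[1],d[0]),np.hypot(*d))
p=cam("wrist")
a=[tt(ray(p,q,.09)) for q in [(345,47),(186,37)]];d=a[0]-a[1];print("wrist",np.mean(a,0),np.arctan2(d[1],d[0]),np.hypot(*d))
print(tt(ray(p,(10,115),.068)),tt(ray(p,(500,115),.068)))
E
```

```text
top [ 0.00343213 -0.04019339] -0.05639654581800565 0.11014161279790029
wrist [ 0.00456778 -0.04193319] -0.053559713746398285 0.10921363638361617
[-0.20236712 -0.0925434 ] [ 0.19531255 -0.09137157]
```

>>> servo_tool(
  moves=[
    [2, 0, 0, 0, -1],
    [2, 0, 0, 0, -1],
    [2, 0, 0, 0, -1],
    [1.8, 0, 0, 0, -1],
    [1.5, 0, 0, 0, -1],
    [0.9, 0, 0, 0, -1],
    [0.5, 0, 0, 0, -1],
    [0.3, 0, 0, 0, -1],
    [0, 0, 0, 0, -1],
    [0, 0, 0, 0, -1],
  ],
)

```text
clock: 17.9
tcp_pos: [0.5973, -0.0577, 0.0628]
orientation: [0.53, 0.468, 0.53, -0.468]
wrist_force: [0.4, -0.6, -0.3]
finger_gap: 0.0852
```

>>> servo_tool(
  moves=[
    [0, 0, -0.8, 0, -1],
    [0, 0, -0.8, 0, -1],
    [0, 0, -0.6, 0, -1],
    [0, 0, -0.5, 0, -1],
    [0, 0, -0.5, 0, -1],
    [0, 0, -0.5, 0, -1],
    [0, 0, -0.4, 0, -1],
    [0, 0, -0.3, 0, -1],
    [0, 0, -0.2, 0, -1],
    [0, 0, 0, 0, -1],
  ],
)

```text
clock: 19.15
tcp_pos: [0.5914, -0.0117, 0.0624]
orientation: [0.53, 0.468, 0.53, -0.468]
wrist_force: [0.9, -2.9, 1.0]
finger_gap: 0.0853
```

```bash
python3 - <<'E'
from st import *
s,R=show()
p=cam("top");cv2.imwrite("pics/top8.png",cv2.resize(p["pixels"][130:250,180:330],None,fx=5,fy=5,interpolation=cv2.INTER_CUBIC))
p=cam("wrist");cv2.imwrite("pics/wrist8.png",p["pixels"])
E
```

```text
t 19.15 tcp [ 0.5914 -0.0117  0.0624] tt [ 0.0016 -0.1123] F [ 0.9 -2.9  1. ] gap 0.0853
[[ 0.     0.992  0.123]
 [ 0.     0.123 -0.992]
 [-1.     0.    -0.   ]]
yaw of tool y rel tt 0.00016363387808694674 z -1.5706326623758384
```

View pics/top8.png

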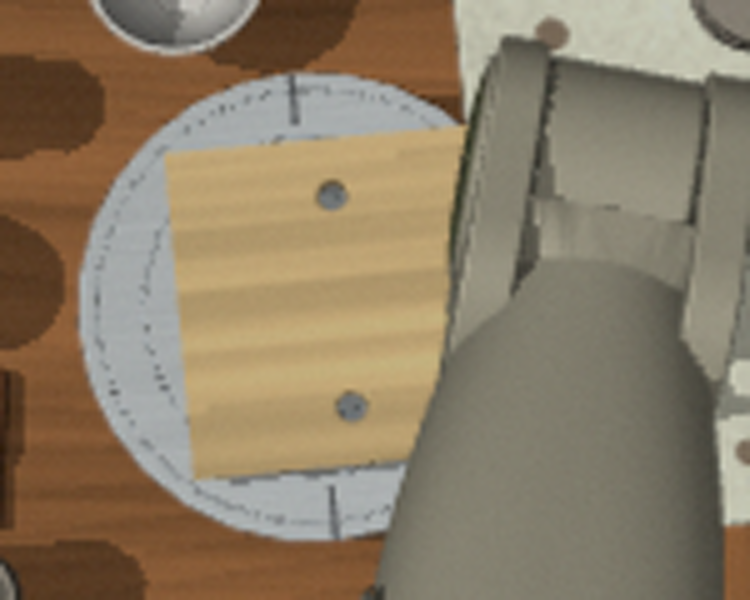

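View pics/wrist8.png

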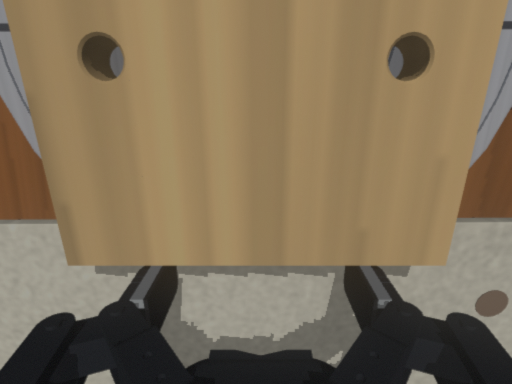

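```bash
python3 - <<'E'
from st import *
from meas import c2i
p=cam("top")
f=lambda q,z=.09:tt(ray(p,c2i(q,5)+[180,130],z))
a=[f(q) for q in [(331.5,195),(351.5,407)]];d=a[0]-a[1];print("top",np.mean(a,0),np.arctan2(d[1],d[0]),np.hypot(*d))
print("index ends",[f(q,.06) for q in [(293,76),(336,538)]])
p=cam("wrist")
a=[tt(ray(p,q,.09)) for q in [(411,56),(101.5,56)]];d=a[0]-a[1];print("wrist",np.mean(a,0),np.arctan2(d[1],d[0]),np.hypot(*d))
print("board",tt(ray(p,(10,219),.068)),tt(ray(p,(500,218),.068)))
print("index",[tt(ray(p,q,.06)) for q in [(4,27),(506,25)]])
E
```

```text
top [-0.00091795 -0.01493166] -0.0013571792829109668 0.110469368156565
index ends [array([ 0.12299784, -0.00049738]), array([-1.23345700e-01, -1.77570811e-05])]
wrist [ 0.00011083 -0.01651174] -1.3100006732911707e-05 0.10993257983937438
board [-0.12527951 -0.08938368] [ 0.12275341 -0.08876293]
index [array([-0.10999465, -0.00185709]), array([ 0.10817942, -0.00110152])]
```

Centre x is about −0.5 mm, yaw is 0, and 15–16 mm remains in y. Now the final slow push.

>>> servo_tool(
  moves=[
    [0, 0, -0.2, 0, -1],
    [0, 0, -0.2, 0, -1],
    [0, 0, -0.2, 0, -1],
    [0, 0, -0.2, 0, -1],
    [0, 0, -0.2, 0, -1],
    [0, 0, -0.15, 0, -1],
    [0, 0, -0.15, 0, -1],
    [0, 0, -0.1, 0, -1],
    [0, 0, -0.1, 0, -1],
    [0, 0, 0, 0, -1],
  ],
)

```text
clock: 20.6
tcp_pos: [0.5892, 0.0032, 0.062]
orientation: [0.53, 0.468, 0.53, -0.468]
wrist_force: [0.2, -1.6, -0.2]
finger_gap: 0.0853
```

```bash
python3 - <<'E'
from st import *
s,R=show()
p=cam("side");cv2.imwrite("pics/side9.png",cv2.resize(p["pixels"][130:310,130:400],None,fx=2.9,fy=2.9,interpolation=cv2.INTER_CUBIC))
p=cam("wrist");cv2.imwrite("pics/wrist9.png",p["pixels"])
E
```

```text
t 20.6 tcp [0.5892 0.0032 0.062 ] tt [ 0.0012 -0.0972] F [ 0.2 -1.6 -0.2] gap 0.0853
[[-0.001  0.992  0.123]
 [ 0.     0.123 -0.992]
 [-1.    -0.001 -0.001]]
yaw of tool y rel tt 0.00026714950443000596 z -1.5705295170185831
```

View pics/wrist9.png

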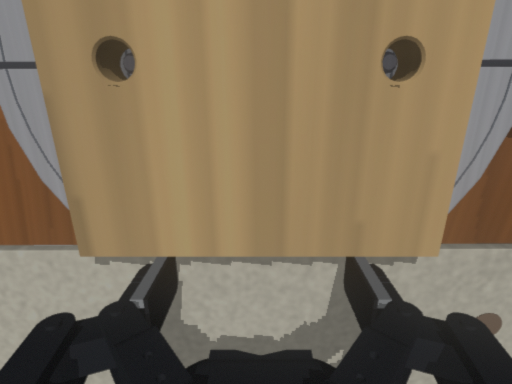

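View pics/side9.png

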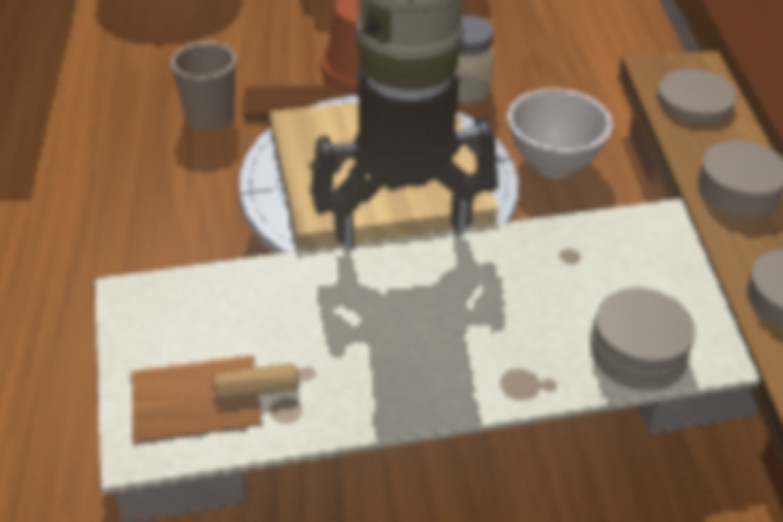

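The bat has dropped. The pin tops show inside both holes at (128,63) and (391,63), and the hole spacing in the picture shrank from 309 to 290 px, which fits an 8 mm drop. I'll withdraw and check.

>>> servo_tool(
  moves=[
    [0, 0, 0.4, 0, -1],
    [0, 0, 0.8, 0, -1],
    [0, 0, 0.8, 0, -1],
    [-2, 0, 0.5, 0, -1],
    [-3, 0, 0, 0, -1],
    [-3, 0, 0, 0, -1],
    [-3, 0, 2, 0, -1],
    [-2, 0, 3, 0, -1],
    [0, 0, 3, 0, -1],
    [0, 0, 0, 0, -1],
  ],
)

```text
clock: 21.95
tcp_pos: [0.6027, -0.1038, 0.1925]
orientation: [0.529, 0.469, 0.529, -0.469]
wrist_force: [0.2, 0.4, 0.2]
finger_gap: 0.0851
```

```bash
python3 - <<'E'
from st import *
s,R=show()
p=cam("top");cv2.imwrite("pics/top10.png",cv2.resize(p["pixels"][100:280,150:360],None,fx=3.8,fy=3.3,interpolation=cv2.INTER_CUBIC))
cv2.imwrite("pics/top10c.png",cv2.resize(p["pixels"][130:250,180:330],None,fx=5,fy=5,interpolation=cv2.INTER_CUBIC))
p=cam("side");cv2.imwrite("pics/side10.png",cv2.resize(p["pixels"][130:310,130:400],None,fx=2.9,fy=2.9,interpolation=cv2.INTER_CUBIC))
p=cam("wrist");cv2.imwrite("pics/wrist10.png",p["pixels"])
E
```

```text
t 21.95 tcp [ 0.6027 -0.1038  0.1925] tt [ 0.0016 -0.205 ] F [0.2 0.4 0.2] gap 0.0851
[[ 0.001  0.993  0.119]
 [-0.001  0.119 -0.993]
 [-1.     0.001  0.001]]
yaw of tool y rel tt -0.003376882394498265 z -1.5741737364160846
```

View pics/top10c.png

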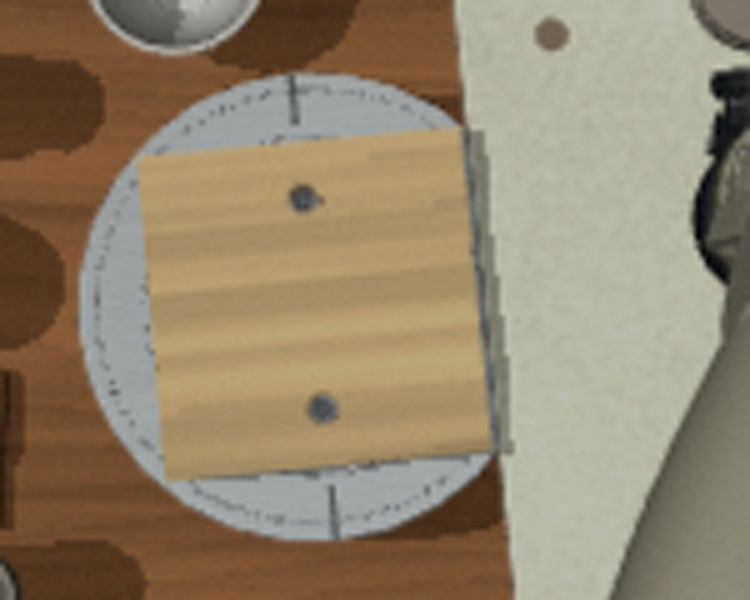

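View pics/side10.png

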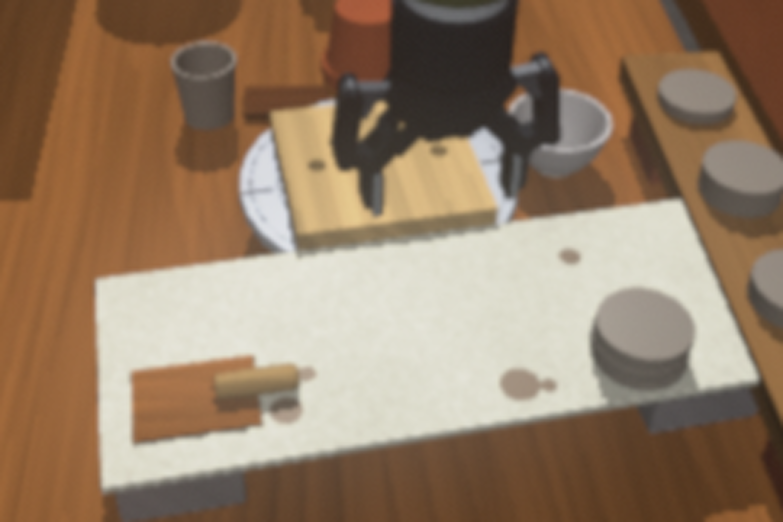

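View pics/wrist10.png

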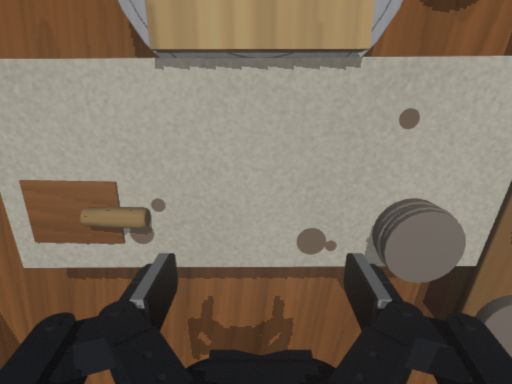

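```bash
python3 - <<'E'
from st import *
from meas import c2i
p=cam("top")
f=lambda q,z=.082:tt(ray(p,c2i(q,5)+[180,130],z))
a=[f(q) for q in [(302,199),(322,409)]];d=a[0]-a[1];print("holes",np.mean(a,0),np.arctan2(d[1],d[0]),np.hypot(*d))
c=np.array([f(q) for q in [(138,157.5),(464,126),(493,452),(167,481)]]);print("corners",c.round(4),c.mean(0),[np.hypot(*(c[i]-c[i-1])).round(4) for i in range(4)])
p=cam("wrist")
c=[tt(ray(p,q,.082)) for q in [(151,50),(372,50)]];print("rear",c,np.hypot(*(c[0]-c[1])))
E
```

```text
holes [-0.00047582  0.00054683] 0.0002467423675667022 0.11011257767894951
corners [[ 0.0845  0.0838]
 [ 0.0847 -0.0874]
 [-0.0863 -0.0857]
 [-0.085   0.084 ]] [-0.00051998 -0.00131958] [np.float64(0.1694), np.float64(0.1712), np.float64(0.171), np.float64(0.1698)]
rear [array([-0.08381186, -0.08728236]), array([ 0.08746364, -0.08724705])] 0.17127551070268532
```

```bash
python3 - <<'E'
from workcell import order
print(order.hand_in())
E
```

```text
the job is handed in; nothing more can be done
None
```

The bat is seated on the turntable with both holes over the pins, and the job is handed in. No verdict is reported. The robot's clock stood at about 22 s of the 58 s allowed.

**What I did:** I pushed the bat with the two open fingertips, one push at a time:
1. I pushed the rear edge to square it up and move it part-way towards the pins.
2. I pushed the near edge twice to centre it along x. The board side drags more, so this turned the bat by about −0.06 rad. Moving the fingers nearer the board did not straighten it.
3. I pushed the rear edge again, which squared it and brought x to within about 1 mm.
4. A slow last push of about 15 mm dropped it over the pins, and I withdrew the arm.

**Last checks:**
- **Position:** from the top camera, the hole midpoint is about 0.7 mm from the head's centre and the hole line is within 0.001 rad of the pin line. The corner average gives about 1.4 mm, so the two differ slightly but both are well inside 6 mm.
- **Height:** both pins showed inside the holes. The hole spacing in the wrist picture shrank as an 8 mm drop should make it. At the seated height, the holes measured 110.1 mm apart and the sides 169–171 mm, close to the true 110 and 170 mm.
- **Tilt:** I did not measure it directly. These sizes fit a flat bat.
- **Surroundings:** the bystanders in view looked unmoved in the pictures, but I did not measure them again. The arm was clear, with almost no force at the wrist.

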